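# Pack tea tins in a sliding-lid chest and lock it with its headed pin

### The arm

A 6-joint arm with a two-finger parallel gripper is mounted at the origin on the work surface. World frame = base frame: x ahead of the robot, y to its left, z up, the work surface at z = 0. Lengths are in m, angles in degrees, forces in N, time in s.
With the tool pointing down it reaches from about 0.3 to 0.75 m from the base axis. Payload 8.5 kg.
Tool frame: the origin (TCP) lies at the very end of the fingers, on their centre line; the grasp point (between the pads) lies env.pinch_z behind it (env.pinch_z is the distance from the TCP to the grasp point, in m); z points along the fingers, y is the line along which they close (so a half turn about z gives the same grasp; the last joint's range is limited). The gripper opens to 85 mm and grips with 20 to 120 N. Pads are 22 mm wide; open, the fingers measure 114 mm over their backs; the gripper's body (76 mm by 85 mm) begins 54 mm behind the grasp point. The pads swing forward as they close: fully open they stand 13 mm farther back than shut.
Start: joints at [61.92, 21.807, 74.336, -0, 83.858, -12.336], TCP at [0.149, 0.529, 0.231] pointing down, gripper open.
Joint ranges: [-178.18, 178.18], [-50.72, 133.34], [12.68, 142.11], [-81.47, 261.47], [9.98, 163.14], [-165.26, 165.26]. Speed limits (degrees/s): [136.94, 136.94, 180, 180, 180, 180].

### API

Orientations are given as a 3x3 rotation matrix whose columns are the frame's x, y, z axes.
In Python, from rig import telemetry, get_image, env gives the robot as it stands. The module is installed in compiled form; this text tells all that it offers.
- The arm moves only by the tool apply_moves, never from a script. Its argument "series" is a list of rows, each a list of 7 numbers: the shift along the tool's x, y, z in mm, then the turn, a rotation vector about the tool's x, y, z in degrees, then the opening, from 0 (shut) to 1 (fully open). A call has 1 to 12 rows; each row shifts and turns the commanded pose from where the row before left it, along the tool's axes as they then stand; what a row does not reach is not made up. A row lasts 1/8 s, in which the tool goes at most 62.5 mm and 10.7 degrees, less where a joint would pass 70% of its speed; a pose out of reach is approached as far as the arm can. A call with a gripper value outside its range is refused whole. The fingers move at their own pace and stop on an object; "grip_force" is the grip in N (left out, the last holds). Time passes only in rows, so rows that do not move let the fingers close. It gives the time, the measured TCP pose, the force, the opening and the grip force at its end, in the units of the state.
- telemetry.observe(): the state, without advancing time (a new reading comes with each control period).
- get_image(name): name is "scene" or "top"; returns a dict with "frame" (420x560x3 uint8, red, green, blue), "z_map" (420x560 float32, m along the optical axis (not along the pixel's ray), 0 where there is no reading), "vertical_fov" (degrees; the focal length in pixels is half the picture's height over the tangent of half this angle, whatever the lens; pixels are square), "cx", "cy" (the principal point, pixels), "dist" ([k1, k2, p1, p2, k3] as OpenCV has them; the pictures are not rectified), "eye" and "attitude" of the camera in the world. Camera axes: x right, y up, looking along -z (the intrinsics and any distortion apply to the point x, -y, -z); pixel columns grow to the right and rows downward; lengths in m; the calibration is good to about 2 mm. A picture is of the moment at which its call begins.
- env.close_job(): hands the job in; it is judged then, once.
The state is a dict: "time_s": time; "q": joint angles; "qvel": joint speeds; "joint_efforts": joint torques, N m; "position": TCP position; "tool_rot": TCP orientation; "ft_force": force on the tool from outside, world axes, zero at the start; "wrist_torque": the same for the moment, N m; "grip_width": finger opening in m; "gripper_force": force on a finger pad.
Only numpy, scipy, OpenCV 4.12 (cv2) and the standard library are available. Lean on these libraries where they do the work, as an engineer would, in place of code of your own. Each camera call takes 0.05 s, during which the arm holds its last target. There are 200 camera calls.

### The job

Pack this order for delivery: move the leftover wooden block from the open chest into the cardboard tray, put every tea tin from the counter into the chest, then slide the lid shut and lock it by pushing the headed steel pin down through the fork and the lid's lug until its flange sits on the fork. The pin is in one of the three small lidded boxes: open them one at a time, never two at once, and leave all three with their own lids properly on. Do not disturb the cup.

Things in the scene. Friction and masses are not known exactly. Their poses are not given: they have to be found in the camera images.
- chest: plywood packing chest fixed to the counter, open on top, outer 170 (x) x 240 (y) x 94 mm high, walls and floor 10 mm thick (inside 150 x 220 mm, inner floor 10 mm up). Origin: centre of its underside on the counter, z up, +x roughly away from the robot, +y its left wall, which carries the steel fork
- slide_lid (a joint): plywood lid 10 mm thick, top 107 mm above the counter, sliding along the chest's x: 0 m = shut (pulled to -x), 0.16 = open (slid to +x, past the far wall). Stays where left (2 N friction). A steel lug with a 20 mm hole on its left edge enters the fork; at 0 the holes line up. Shut, its front edge is flush with the chest's front face; at 0.145 all but the last 15 mm lies open
- slide_lid_handle (a point): middle of the round dark bar handle of the sliding lid: bar 100 mm long along the chest's y axis, about 10 mm thick, 35 mm above the lid's top (142 mm above the counter), 30 mm behind the lid's front edge
- fork_hole (a point): centre of the hole in the steel fork, at the upper face of its upper plate, 122 mm above the counter, 30 mm outside the chest's left wall, 45 mm to -x of the chest's origin; axes as the chest. Two level plates 44 x 50 x 12 mm (110 to 122 and 80 to 92 mm above the counter), each with an upright 19 mm hole; free below down to the counter
- pin: the wanted part: headed steel pin, 108 mm long. Origin: its tip, z towards the head. Shank 16 mm across, 62 long (first 10 mm tapered to 9 mm), then a round flange 34 across, 6 thick, then a round grip 20 across, 40 long. At the start it hangs upright by its flange in the holder plate at the centre of one of the small boxes (flange underside 70, top of grip 116 mm above the counter)
- pin_flange (a point): centre of the underside of the pin's flange, 62 mm from the tip; when the pin is seated it lies on the fork's upper face at point fork_hole
- block: leftover wooden filler block, 45 (x) x 120 (y) x 75 (z) mm, 0.2 kg, lying in the chest at the start; origin: centre of its underside
- carton: low open cardboard tray fixed to the counter, outer 170 (x) x 130 (y) x 50 mm high, walls and floor 5 mm; origin: centre of its underside
- stopper: not wanted: dark turned wooden stopper with a domed 42 mm head, in another of the boxes; origin: its lower end
- bolt: not wanted: short steel bolt with a flat square 36 mm head, in another of the boxes; origin: its lower end
- cup: white porcelain cup, 76 mm wide, 70 mm high, standing between the chest and the boxes; origin: centre of its underside; not to be disturbed
- tin1: square steel tea tin, 52 x 52 x 75 mm high, about 0.16 kg, standing on the counter to the robot's right; origin: centre of its underside, z along its height. One to three of these alike tins are present
- box1: one of three alike small pine boxes fixed to the counter on the robot's left, outer 110 x 110 x 124 mm high, walls 5 mm (inside 100 x 100 mm); inside, a level holder plate (top 70 mm above the counter) with a 22 mm square hole at the centre carries one part; origin: centre of its underside
- box1_lid: loose lid of box1: 114 x 114 x 10 mm, 0.12 kg, with a 92 x 92 x 5 mm step below that drops into the box and an upright round knob 28 mm across and 28 mm high on top in the middle; origin: middle of the lid plate's underside (124 mm above the counter when on the box); knob from 10 to 38 mm above the origin
- tin2: square steel tea tin, 52 x 52 x 75 mm high, about 0.16 kg, standing on the counter to the robot's right; origin: centre of its underside, z along its height. One to three of these alike tins are present
- box2: one of three alike small pine boxes fixed to the counter on the robot's left, outer 110 x 110 x 124 mm high, walls 5 mm (inside 100 x 100 mm); inside, a level holder plate (top 70 mm above the counter) with a 22 mm square hole at the centre carries one part; origin: centre of its underside
- box2_lid: loose lid of box2: 114 x 114 x 10 mm, 0.12 kg, with a 92 x 92 x 5 mm step below that drops into the box and an upright round knob 28 mm across and 28 mm high on top in the middle; origin: middle of the lid plate's underside (124 mm above the counter when on the box); knob from 10 to 38 mm above the origin
- tin3: square steel tea tin, 52 x 52 x 75 mm high, about 0.16 kg, standing on the counter to the robot's right; origin: centre of its underside, z along its height. One to three of these alike tins are present
- box3: one of three alike small pine boxes fixed to the counter on the robot's left, outer 110 x 110 x 124 mm high, walls 5 mm (inside 100 x 100 mm); inside, a level holder plate (top 70 mm above the counter) with a 22 mm square hole at the centre carries one part; origin: centre of its underside
- box3_lid: loose lid of box3: 114 x 114 x 10 mm, 0.12 kg, with a 92 x 92 x 5 mm step below that drops into the box and an upright round knob 28 mm across and 28 mm high on top in the middle; origin: middle of the lid plate's underside (124 mm above the counter when on the box); knob from 10 to 38 mm above the origin

How it is judged:
By the outcome, as a careful person would: the job done as asked, in the order asked, and still so for the second after the job is handed in, with the robot touching nothing.
Of tin1, tin2, tin3 only 1 to 3 are there at a start; the rules pass over those that are not, and their reading is None.
At some moment in a run one of tin1, tin2, tin3, block may be knocked a few centimetres aside while the robot is not near it.
It also fails if it takes over 210 s, if anything falls off the work surface, if the arm or the gripper's body presses on something with over 40 N, if the wrist force passes 120 N, or if a joint passes its speed limit or range.

## Working session

There is one attempt and no reset: what is moved stays moved. The work goes in short steps, Python scripts to look and compute and a tool call to move; the robot and the scene stay as the last step left them, time stands still between calls to the robot, and variables do not carry over. Pictures are saved under pics/ and viewed, at most 14 in all, crops included, and the job is handed in when it is done.

Besides the shell and the picture viewer there is one more tool, called after "Call:" as name(argument=value, ...) on one line, values as JSON. apply_moves: Moves the arm, as the interface text tells. Its arguments: {"type":"object","properties":{"series":{"type":"array"},"grip_force":{"type":"number"}},"required":["series"]}

```bash
mkdir -p pics; cat > h.py <<'E'
import numpy as np, cv2
from rig import telemetry, get_image, env
def K(im):
    f=im["frame"].shape[0]/2/np.tan(np.radians(im["vertical_fov"])/2)
    return np.array([[f,0,im["cx"]],[0,f,im["cy"]],[0,0,1.]])
def rays(im,px):
    u=cv2.undistortPoints(np.float64(px).reshape(-1,1,2),K(im),np.float64(im["dist"])).reshape(-1,2)
    return np.c_[u[:,0],-u[:,1],-np.ones(len(u))]@np.array(im["attitude"]).T
def plane(im,px,z):
    d=rays(im,px); e=np.array(im["eye"]); return e+d*((z-e[2])/d[:,2])[:,None]
def cloud(im):
    h,w=im["z_map"].shape; v,u=np.mgrid[:h,:w]
    r=rays(im,np.c_[u.ravel(),v.ravel()])
    return (np.array(im["eye"])+r*im["z_map"].ravel()[:,None]).reshape(h,w,3)
def save(n,im): cv2.imwrite("pics/"+n+".png",im["frame"][:,:,::-1])
E
python3 - <<'E'
from h import *
for n in("scene","top"):
    im=get_image(n); save(n+"0",im); print(n,np.round(im["eye"],3),np.round(im["attitude"],3).tolist(),im["vertical_fov"],im["dist"])
s=telemetry.observe(); print(env.pinch_z,np.round(s["position"],4),np.round(s["tool_rot"],3),s["grip_width"],s["time_s"],s["ft_force"])
E
```

```text
scene [1.25  0.309 0.811] [[-0.37, -0.613, 0.698], [0.929, -0.255, 0.269], [0.013, 0.748, 0.663]] 49.893591824172205 [0.03064684 0.         0.         0.         0.        ]
top [0.408 0.021 1.211] [[0.012, 0.996, -0.093], [-1.0, 0.013, 0.009], [0.011, 0.093, 0.996]] 50.09709078743778 [0.01330997 0.         0.         0.         0.        ]
0.0187 [0.1491 0.5291 0.2308] [[-0.962  0.271 -0.001]
 [ 0.271  0.962 -0.001]
 [ 0.    -0.001 -1.   ]] 0.08555076878306242 0.1 [ 0.68293497 -0.17835381  0.45496295]
```

View pics/scene0.png

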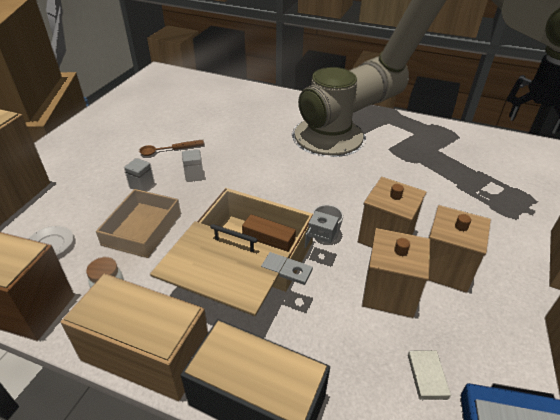

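View pics/top0.png

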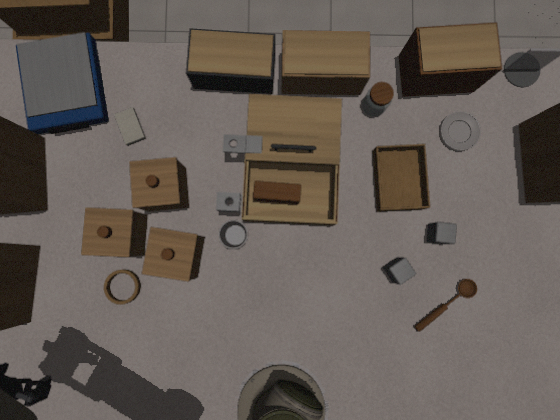

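Scene: three boxes at left (knobs in top view near (152,181), (104,232), (167,254)), chest centre about (290,190) with its lid open (handle at (293,149)), block at (277,192), tray at (401,178), two tins at (443,232) and (401,270), cup at (233,235), fork at (229,201).

```bash
cat > meas.py <<'E'
from h import *
def rect(im,C,box,zlo,zhi):
    """min-area rect in world xy of cloud points in pixel box and height band"""
    u0,v0,u1,v1=box; P=C[v0:v1,u0:u1].reshape(-1,3); P=P[(P[:,2]>zlo)&(P[:,2]<zhi)]
    (c,s,a)=cv2.minAreaRect(np.float32(P[:,:2]*1000))
    return np.round(c,1),np.round(s,1),round(a,1),len(P),np.round(np.median(P[:,2]),4)
E
python3 - <<'E'
from meas import *
im=get_image("top"); C=cloud(im)
for n,b,lo,hi in [("box1",(125,150,190,212),.12,.14),("box2",(75,200,147,262),.12,.14),("box3",(140,222,205,285),.12,.14),
 ("k1",(125,150,190,212),.155,.18),("k2",(75,200,147,262),.155,.18),("k3",(140,222,205,285),.155,.18),
 ("tinA",(425,215,465,250),.065,.085),("tinB",(380,250,420,290),.065,.085),("block",(248,170,315,215),.07,.091),("blockall",(250,175,310,208),.078,.091),
 ("chest",(238,155,345,226),.088,.1),("tray",(365,135,440,220),.042,.06),("cup",(215,218,252,255),.06,.08),("fork",(210,185,243,215),.115,.13),
 ("lid",(240,90,350,170),.1,.115),("handle",(265,140,322,156),.13,.15),("lug",(215,130,262,160),.09,.115)]:
    print(n,*rect(im,C,b,lo,hi))
E
```

```text
box1 [563.4 323.6] [124.  129.4] 6.1 2128 0.1343
box2 [449.7 405.4] [145.9 156. ] 1.0 2339 0.1344
box3 [396.2 273.6] [116.8 116.4] 81.4 2229 0.1344
k1 [568.6 315.7] [25.  26.2] 49.6 113 0.1617
k2 [446.5 422.9] [28.3 26.3] 14.7 128 0.1619
k3 [395.8 273.4] [28.4 25.7] 8.0 124 0.1621
tinA [ 457.8 -410.3] [52.7 53.9] 84.1 444 0.0746
tinB [ 358.9 -299.3] [51.3 51.9] 33.4 430 0.0746
block [560.2  28.6] [144.7  60. ] 77.2 867 0.085
blockall [558.3  18.3] [119.9  45.5] 86.2 838 0.0851
chest [566.3 -11.8] [250.4 171. ] 87.9 958 0.0941
tray [ 605.2 -310.6] [170.3 131.2] 3.2 534 0.049
cup [448.2 128.6] [73.6 71.3] 0.8 178 0.0699
fork [526.2 137.9] [56.4 44.4] 88.0 379 0.122
lid [713.7 -13.7] [252.2 171. ] 88.0 6106 0.107
handle [658.3 -19.6] [108.9  11.6] 87.8 201 0.1458
lug [669.2 107.7] [75.7 95.3] 0.9 839 0.1074
```

```bash
cat > plan.py <<'E'
from h import *
from scipy.spatial.transform import Rotation as Ro
def goal(a):
    a=np.radians(a); y=np.array([np.cos(a),np.sin(a),0]); z=np.array([0,0,-1.]); return np.c_[np.cross(y,z),y,z]
def plan(wps,start=None,step=50):
    """wps: (x,y,z mm, tool-y heading deg, opening); prints rounded rows in tool axes, tracking the rounding"""
    s=telemetry.observe(); p=np.array(s["position"])*1000; R=np.array(s["tool_rot"])
    print("t",round(s["time_s"],1),"at",np.round(p,1),"head",round(np.degrees(np.arctan2(R[1,1],R[0,1])),1),"w",round(s["grip_width"]*1000,1),"F",np.round(s["ft_force"],1))
    for x,y,z,a,o in wps:
        t=np.array([x,y,z],float); G=goal(a)
        n=max(1,int(np.ceil(max(np.linalg.norm(t-p)/step,np.degrees(Ro.from_matrix(R.T@G).magnitude())/9.5))))
        p0=p.copy();w=Ro.from_matrix(R.T@G).as_rotvec();R0=R.copy();out=[]
        for i in range(1,n+1):
            d=np.round(R.T@(p0+(t-p0)*i/n-p),0 if i<n else 1)
            Rt=R0@Ro.from_rotvec(w*i/n).as_matrix()
            r=np.round(np.degrees(Ro.from_matrix(R.T@Rt).as_rotvec()),1)
            p=p+R@d; R=R@Ro.from_rotvec(np.radians(r)).as_matrix()
            out.append(",".join(f"{v:g}" for v in (*(d+0),*(r+0),o)))
        print(n,"rows to",(x,y,z,a)); print("  "+" ".join(f"[{q}]" for q in out))
E
python3 -c "
from plan import *
plan([(558,18,200,-4,1),(558,18,50,-4,1),])"
```

```text
t 0.1 at [149.1 529.2 230.9] head 74.3 w 85.2 F [-0.3 -0.2 -0.3]
14 rows to (558, 18, 200, -4)
  [-38,-27,2,0,0,5.6,1] [-41,-24,2,0,0,5.6,1] [-42,-19,3,0,0,5.6,1] [-44,-15,2,0,0,5.6,1] [-46,-11,2,0,0,5.5,1] [-46,-6,2,0,0,5.6,1] [-47,-2,3,0,0,5.6,1] [-47,3,2,0,0,5.6,1] [-46,8,2,0,0,5.6,1] [-45,11,2,0,0,5.6,1] [-44,17,2,0,0,5.6,1] [-42,20,3,0,0,5.6,1] [-40,24,2,0,0,5.6,1] [-37,28.6,2.1,0,0.1,5.6,1]
4 rows to (558, 18, 50, -4)
  [0,0,38,0,0,0,1] [0,0,37,0,0,0,1] [0,0,38,0,0,0,1] [-0.1,0.1,37,0,0,0,1]
```

Call:
apply_moves(series=[[-38, -27, 2, 0, 0, 5.6, 1], [-41, -24, 2, 0, 0, 5.6, 1], [-42, -19, 3, 0, 0, 5.6, 1], [-44, -15, 2, 0, 0, 5.6, 1], [-46, -11, 2, 0, 0, 5.5, 1], [-46, -6, 2, 0, 0, 5.6, 1], [-47, -2, 3, 0, 0, 5.6, 1], [-47, 3, 2, 0, 0, 5.6, 1], [-46, 8, 2, 0, 0, 5.6, 1], [-45, 11, 2, 0, 0, 5.6, 1], [-44, 17, 2, 0, 0, 5.6, 1], [-42, 20, 3, 0, 0, 5.6, 1]])

```text
time_s: 1.65
position: [0.5005, 0.0897, 0.2041]
tool_rot: [[-0.121, 0.993, -0.0], [0.993, 0.121, 0.0], [0.0, -0.0, -1.0]]
ft_force: [0.3, 1.1, 0.5]
grip_width: 0.0853
gripper_force: 0.0
```

Call:
apply_moves(series=[[-40, 24, 2, 0, 0, 5.6, 1], [-37, 28.6, 2, 0, 0, 5.6, 1], [0, 0, 0, 0, 0, 0, 1], [0, 0, 0, 0, 0, 0, 1]], grip_force=50)

```text
time_s: 2.15
position: [0.5576, 0.0186, 0.2]
tool_rot: [[0.07, 0.998, -0.001], [0.998, -0.07, 0.0], [0.0, -0.001, -1.0]]
ft_force: [-1.3, 0.4, -0.1]
grip_width: 0.0851
gripper_force: 0.0
```

```bash
python3 - <<'E'
from plan import *
from meas import rect
im=get_image("scene"); save("s1",im); C=cloud(im)
print(rect(im,C,(235,205,310,250),.079,.091))
plan([(558,18,50,-4,1)])
E
```

```text
(array([535.8,  37.7]), array([153.7, 107. ]), 79.9, 999, np.float64(0.0851))
t 2.2 at [557.5  19.  200.3] head -4.0 w 85.6 F [-0.2 -0.   0.4]
4 rows to (558, 18, 50, -4)
  [0,0,38,0,0,0,1] [0,0,37,0,0,0,1] [-1,1,38,0,0,0,1] [0,-0.3,37.3,0,0,0,1]
```

View pics/s1.png

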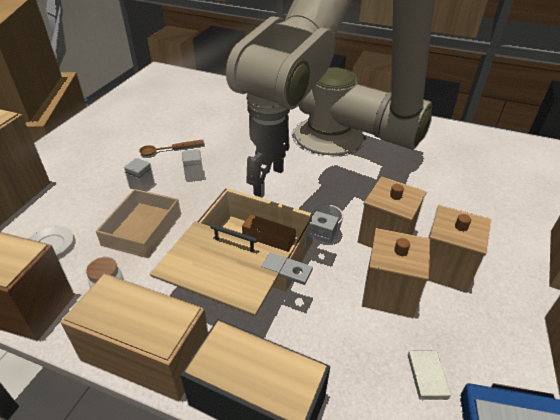

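The block is still at about (270,230), under the gripper, so it hasn't moved. Descend and grip.

Call:
apply_moves(series=[[0, 0, 40, 0, 0, 0, 1], [0, 0, 40, 0, 0, 0, 1], [0, 0, 40, 0, 0, 0, 1], [-0.5, 0.5, 30, 0, 0, 0, 1], [0, 0, 0, 0, 0, 0, 0], [0, 0, 0, 0, 0, 0, 0], [0, 0, 0, 0, 0, 0, 0], [0, 0, 0, 0, 0, 0, 0], [0, 0, 0, 0, 0, 0, 0], [0, 0, 0, 0, 0, 0, 0], [0, 0, -30, 0, 0, 0, 0], [0, 0, -40, 0, 0, 0, 0]])

```text
time_s: 3.7
position: [0.5581, 0.0177, 0.1211]
tool_rot: [[0.07, 0.998, -0.001], [0.998, -0.07, 0.0], [0.0, -0.001, -1.0]]
ft_force: [0.1, 0.1, -1.4]
grip_width: 0.0444
gripper_force: 51.8
```

Call:
apply_moves(series=[[0, 0, -40, 0, 0, 0, 0], [0, 0, -40, 0, 0, 0, 0]])

```text
time_s: 3.95
position: [0.5583, 0.0177, 0.2023]
tool_rot: [[0.07, 0.998, 0.001], [0.998, -0.07, -0.0], [-0.0, 0.001, -1.0]]
ft_force: [1.0, 0.1, -0.7]
grip_width: 0.0444
gripper_force: 51.8
```

```bash
python3 -c "
from plan import *
plan([(600,-310,190,-87,0),(605,-310,52,-86.8,0)],step=40)"
```

```text
t 4.0 at [558.3  17.7 202.3] head -4.0 w 44.4 F [ 1.   0.1 -0.7]
9 rows to (600, -310, 190, -87)
  [-36,7,1,0,0,9.2,0] [-34,13,2,0,0,9.2,0] [-32,18,1,0,0,9.3,0] [-29,23,2,0,0,9.2,0] [-24,28,1,0,0,9.2,0] [-20,31,1,0,0,9.2,0] [-15,33,2,0,0,9.2,0] [-9,36,1,0,0,9.2,0] [-2.8,36.3,1.4,0,0,9.3,0]
4 rows to (605, -310, 52, -86.8)
  [1,0,34,0,0,-0.1,0] [1,0,35,0,0,0,0] [2,0,34,0,0,-0.1,0] [0.9,0.3,35,0,0,0,0]
```

Call:
apply_moves(series=[[-36, 7, 1, 0, 0, 9.2, 0], [-34, 13, 2, 0, 0, 9.2, 0], [-32, 18, 1, 0, 0, 9.3, 0], [-29, 23, 2, 0, 0, 9.2, 0], [-24, 28, 1, 0, 0, 9.2, 0], [-20, 31, 1, 0, 0, 9.2, 0], [-15, 33, 2, 0, 0, 9.2, 0], [-9, 36, 1, 0, 0, 9.2, 0], [-2.8, 36.3, 1.4, 0, 0, 9.3, 0], [2, 0, 34, 0, 0, 0, 0], [2, 0, 35, 0, 0, 0, 0], [1, 0, 34, 0, 0, 0, 0]])

```text
time_s: 5.45
position: [0.6051, -0.3098, 0.0843]
tool_rot: [[0.999, 0.051, 0.0], [0.051, -0.999, -0.0], [0.0, 0.0, -1.0]]
ft_force: [-0.5, 0.2, -2.1]
grip_width: 0.0445
gripper_force: 52.1
```

Call:
apply_moves(series=[[0, 0, 30, 0, 0, 0, 0], [0, 0, 10, 0, 0, 0, 0], [0, 0, 0, 0, 0, 0, 0], [0, 0, 0, 0, 0, 0, 0.75], [0, 0, 0, 0, 0, 0, 0.75], [0, 0, 0, 0, 0, 0, 0.75], [0, 0, -20, 0, 0, 0, 0.75], [0, 0, -40, 0, 0, 0, 1], [0, 0, -40, 0, 0, 0, 1], [0, 0, -40, 0, 0, 0, 1]])

```text
time_s: 6.7
position: [0.6051, -0.3098, 0.1863]
tool_rot: [[0.999, 0.052, 0.0], [0.052, -0.999, -0.0], [0.0, 0.0, -1.0]]
ft_force: [0.6, -0.6, -0.5]
grip_width: 0.0857
gripper_force: 0.0
```

```bash
python3 - <<'E'
from plan import *
from meas import rect
im=get_image("scene"); save("s2",im); C=cloud(im)
print("block",rect(im,C,(90,170,190,255),.07,.09))
for n,b in (("A",(118,150,160,195)),("B",(172,140,212,185))): print(n,rect(im,C,b,.065,.085))
plan([(458,-410,180,-96,1),(458,-410,45,-96,1)],step=45)
E
```

```text
block (array([ 562.9, -330.8]), array([220.2,  89.3]), 27.5, 766, np.float64(0.0797))
A (array([ 497.3, -364.6]), array([183.3,  68.5]), 51.0, 264, np.float64(0.0749))
B (array([ 362.5, -298.7]), array([56., 51.]), 34.3, 235, np.float64(0.0746))
t 6.8 at [ 606.6 -310.8  192.5] head -87.0 w 85.3 F [-0.5  0.5  4.1]
4 rows to (458, -410, 180, -96)
  [-38,23,3,0.1,-0.1,2.2,1] [-38,24,3,0.1,-0.1,2.3,1] [-36,26,3,0,-0.1,2.2,1] [-35.8,27.1,3.2,0.1,-0.1,2.3,1]
3 rows to (458, -410, 45, -96)
  [0,0,45,0,0,0,1] [0,0,45,0,0,0,1] [-0.1,0,45,0,0,0,1]
```

View pics/s2.png

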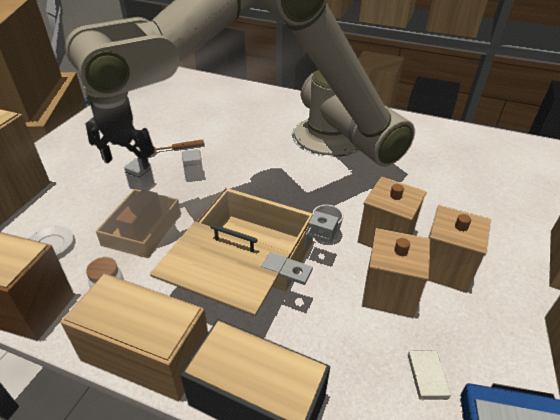

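Block sits in the tray at (138,218); tins unchanged at (138,172) and (192,162). Pick tin A.

Call:
apply_moves(series=[[-38, 23, 3, 0, 0, 2.2, 1], [-38, 24, 3, 0, 0, 2.3, 1], [-37, 26, 3, 0, 0, 2.2, 1], [-36, 27, 3, 0, 0, 2.3, 1], [0, 0, 45, 0, 0, 0, 1], [0, 0, 45, 0, 0, 0, 1], [0, 0, 45, 0, 0, 0, 1], [0, 0, 0, 0, 0, 0, 1]])

```text
time_s: 7.75
position: [0.4543, -0.4076, 0.0353]
tool_rot: [[0.994, -0.105, -0.004], [-0.105, -0.994, 0.005], [-0.004, -0.005, -1.0]]
ft_force: [0.6, -0.0, -0.0]
grip_width: 0.0855
gripper_force: 0.0
```

Call:
apply_moves(series=[[0, 0, 0, 0, 0, 0, 0], [0, 0, 0, 0, 0, 0, 0], [0, 0, 0, 0, 0, 0, 0], [0, 0, 0, 0, 0, 0, 0], [0, 0, 0, 0, 0, 0, 0], [0, 0, -30, 0, 0, 0, 0], [0, 0, -50, 0, 0, 0, 0], [0, 0, -50, 0, 0, 0, 0], [0, 0, 0, 0, 0, 0, 0]])

```text
time_s: 8.88
position: [0.4564, -0.4099, 0.1728]
tool_rot: [[0.994, -0.105, 0.006], [-0.105, -0.994, -0.007], [0.006, 0.007, -1.0]]
ft_force: [1.2, -0.9, -2.9]
grip_width: 0.0513
gripper_force: 53.1
```

```bash
python3 -c "
from plan import *
plan([(557,-75,175,-2,0),(557,-75,56,-2,0)],step=45)"
```

```text
t 8.9 at [ 456.4 -409.9  172.8] head -96.0 w 51.3 F [ 1.2 -0.9 -2.9]
10 rows to (557, -75, 175, -2)
  [6,-34,0,0.1,0,-9.4,0] [13,-33,-1,0,0,-9.4,0] [17,-31,0,0.1,0,-9.4,0] [22,-27,0,0,0,-9.4,0] [26,-23,-1,0.1,0,-9.4,0] [29,-19,0,0,0,-9.4,0] [33,-14,0,0.1,0,-9.4,0] [33,-8,0,0.1,0,-9.4,0] [35,-2,-1,0,0,-9.4,0] [35.2,3.1,0.1,0.1,0,-9.4,0]
3 rows to (557, -75, 56, -2)
  [0,0,40,0,0,0,0] [0,0,39,0,0,0,0] [0,0,40,0,0,0,0]
```

Call:
apply_moves(series=[[6, -34, 0, 0, 0, -9.4, 0], [13, -33, 0, 0, 0, -9.4, 0], [17, -31, 0, 0, 0, -9.4, 0], [22, -27, 0, 0, 0, -9.4, 0], [26, -23, 0, 0, 0, -9.4, 0], [29, -19, 0, 0, 0, -9.4, 0], [33, -14, 0, 0, 0, -9.4, 0], [33, -8, 0, 0, 0, -9.4, 0], [35, -2, 0, 0, 0, -9.4, 0], [35, 3, 0, 0, 0, -9.4, 0], [0, 0, 0, 0, 0, 0, 0], [0, 0, 0, 0, 0, 0, 0]])

```text
time_s: 10.38
position: [0.5556, -0.0743, 0.1674]
tool_rot: [[0.037, 0.999, -0.001], [0.999, -0.037, 0.0], [0.0, -0.001, -1.0]]
ft_force: [-0.7, 0.3, -2.3]
grip_width: 0.0513
gripper_force: 53.0
```

Call:
apply_moves(series=[[0, 0, 40, 0, 0, 0, 0], [0, 0, 40, 0, 0, 0, 0], [0, 0, 20, 0, 0, 0, 0], [0, 0, 10, 0, 0, 0, 0], [0, 0, 0, 0, 0, 0, 0], [0, 0, 0, 0, 0, 0, 0]])

```text
time_s: 11.12
position: [0.5564, -0.0745, 0.0589]
tool_rot: [[0.036, 0.999, 0.002], [0.999, -0.036, -0.001], [-0.001, 0.002, -1.0]]
ft_force: [0.6, 0.1, -1.6]
grip_width: 0.0515
gripper_force: 53.0
```

Call:
apply_moves(series=[[0, 0, 4, 0, 0, 0, 0], [0, 0, 4, 0, 0, 0, 0], [0, 0, 0, 0, 0, 0, 0], [0, 0, 0, 0, 0, 0, 0.8], [0, 0, 0, 0, 0, 0, 0.8], [0, 0, 0, 0, 0, 0, 0.8], [0, 0, -20, 0, 0, 0, 0.8], [0, 0, -40, 0, 0, 0, 1], [0, 0, -40, 0, 0, 0, 1], [0, 0, -20, 0, 0, 0, 1], [0, 0, 0, 0, 0, 0, 1], [0, 0, 0, 0, 0, 0, 1]])

```text
time_s: 12.62
position: [0.5555, -0.0739, 0.1687]
tool_rot: [[0.036, 0.999, -0.002], [0.999, -0.036, 0.001], [0.001, -0.002, -1.0]]
ft_force: [-0.1, 0.2, -0.6]
grip_width: 0.0853
gripper_force: 0.0
```

```bash
python3 - <<'E'
from plan import *
from meas import rect
im=get_image("scene"); save("s3",im); C=cloud(im)
print(rect(im,C,(165,130,215,190),.065,.08))
im=get_image("top"); C=cloud(im); print(rect(im,C,(375,245,425,295),.065,.085))
plan([(359,-299,180,-57,1),(359,-299,42,-57,1)],step=45)
E
```

```text
(array([ 361.7, -299.2]), array([56.9, 51. ]), 34.5, 240, np.float64(0.0744))
(array([ 359. , -299.6]), array([51.3, 52.6]), 33.4, 429, np.float64(0.0745))
t 12.7 at [555.5 -74.  168.6] head -2.0 w 85.4 F [-0.   0.5  0.4]
7 rows to (359, -299, 180, -57)
  [-33,-27,-2,0,0,7.9,1] [-37,-22,-1,0,0,7.8,1] [-39,-17,-2,-0.1,0,7.9,1] [-41,-11,-1,0,0,7.8,1] [-42,-6,-2,0,0,7.9,1] [-43,0,-2,0,0,7.8,1] [-42.2,6,-1.2,0,0,7.9,1]
4 rows to (359, -299, 42, -57)
  [0,0,35,0,0,0,1] [0,0,34,0,0,0,1] [0,0,35,0,0,0,1] [0,0.1,34,0,0,0,1]
```

View pics/s3.png

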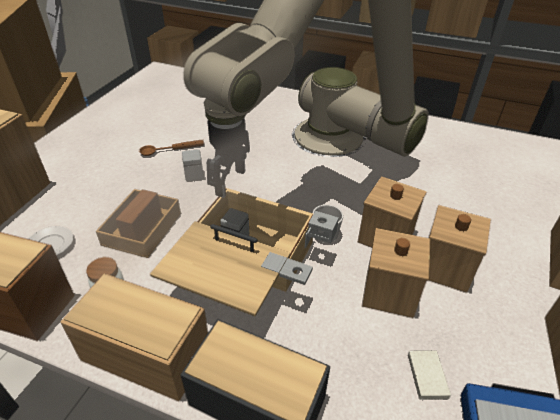

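Tin A is in the chest near (233,222), block in the tray near (140,212), tin B at (192,163) unmoved. Pick tin B.

Call:
apply_moves(series=[[-33, -27, -2, 0, 0, 7.9, 1], [-37, -22, -1, 0, 0, 7.8, 1], [-39, -17, -2, 0, 0, 7.9, 1], [-41, -11, -1, 0, 0, 7.8, 1], [-42, -6, -2, 0, 0, 7.9, 1], [-43, 0, -2, 0, 0, 7.8, 1], [-42, 6, -1, 0, 0, 7.9, 1], [0, 0, 0, 0, 0, 0, 1], [0, 0, 0, 0, 0, 0, 1], [0, 0, 50, 0, 0, 0, 1], [0, 0, 50, 0, 0, 0, 1], [0, 0, 36, 0, 0, 0, 1]])

```text
time_s: 14.22
position: [0.36, -0.2974, 0.043]
tool_rot: [[0.838, 0.546, -0.001], [0.546, -0.838, 0.002], [0.0, -0.002, -1.0]]
ft_force: [0.4, -0.8, -0.2]
grip_width: 0.0854
gripper_force: 0.0
```

Call:
apply_moves(series=[[0, 0, 0, 0, 0, 0, 1], [0, 0, 0, 0, 0, 0, 0], [0, 0, 0, 0, 0, 0, 0], [0, 0, 0, 0, 0, 0, 0], [0, 0, 0, 0, 0, 0, 0], [0, 0, 0, 0, 0, 0, 0], [0, 0, -30, 0, 0, 0, 0], [0, 0, -50, 0, 0, 0, 0], [0, 0, -50, 0, 0, 0, 0], [0, 0, 0, 0, 0, 0, 0], [0, 0, 0, 0, 0, 0, 0]])

```text
time_s: 15.6
position: [0.3593, -0.2984, 0.1746]
tool_rot: [[0.839, 0.544, -0.0], [0.544, -0.839, 0.001], [-0.0, -0.001, -1.0]]
ft_force: [-0.4, 0.8, -2.7]
grip_width: 0.0514
gripper_force: 54.0
```

```bash
python3 -c "
from plan import *
plan([(558,35,174,-2,0)],step=45)"
```

```text
t 15.6 at [ 359.3 -298.4  174.6] head -57.0 w 51.4 F [-0.4  0.8 -2.7]
9 rows to (558, 35, 174, -2)
  [39,-19,0,0,0,-6.1,0] [40,-15,0,0,0,-6.1,0] [42,-10,0,0,0,-6.1,0] [43,-6,0,0,0,-6.2,0] [43,-2,0,0,0,-6.1,0] [43,4,0,0,0,-6.1,0] [42,7,1,0,0,-6.1,0] [42,13,0,0,0,-6.1,0] [39.5,16.3,-0.3,0,0,-6.1,0]
```

Call:
apply_moves(series=[[39, -19, 0, 0, 0, -6.1, 0], [40, -15, 0, 0, 0, -6.1, 0], [42, -10, 0, 0, 0, -6.1, 0], [43, -6, 0, 0, 0, -6.2, 0], [43, -2, 0, 0, 0, -6.1, 0], [43, 4, 0, 0, 0, -6.1, 0], [42, 7, 0, 0, 0, -6.1, 0], [42, 13, 0, 0, 0, -6.1, 0], [39.5, 16, 0, 0, 0, -6.1, 0], [0, 0, 0, 0, 0, 0, 0], [0, 0, 40, 0, 0, 0, 0], [0, 0, 40, 0, 0, 0, 0]])

```text
time_s: 17.1
position: [0.5571, 0.034, 0.0929]
tool_rot: [[0.037, 0.999, -0.002], [0.999, -0.037, -0.0], [-0.0, -0.002, -1.0]]
ft_force: [0.2, -0.0, -2.7]
grip_width: 0.0513
gripper_force: 54.0
```

Call:
apply_moves(series=[[0, 0, 25, 0, 0, 0, 0], [0, 0, 10, 0, 0, 0, 0], [0, 0, 5, 0, 0, 0, 0], [0, 0, 1, 0, 0, 0, 0], [0, 0, 0, 0, 0, 0, 0], [0, 0, 0, 0, 0, 0, 0.8], [0, 0, 0, 0, 0, 0, 0.8], [0, 0, 0, 0, 0, 0, 0.8], [0, 0, -20, 0, 0, 0, 0.8], [0, 0, -40, 0, 0, 0, 1], [0, 0, -40, 0, 0, 0, 1], [0, 0, -40, 0, 0, 0, 1]])

```text
time_s: 18.6
position: [0.558, 0.0345, 0.1952]
tool_rot: [[0.036, 0.999, -0.0], [0.999, -0.036, 0.0], [0.0, -0.0, -1.0]]
ft_force: [-0.5, 0.1, -0.4]
grip_width: 0.0851
gripper_force: 0.0
```

Call:
apply_moves(series=[[0, 0, -10, 0, 0, 0, 1], [50, 0, 0, 0, 0, 0, 1], [50, 0, 0, 0, 0, 0, 1], [50, 0, 0, 0, 0, 0, 1], [50, 0, 0, 0, 0, 0, 1], [0, 0, 0, 0, 0, 0, 1], [0, 0, 0, 0, 0, 0, 1]])

```text
time_s: 19.48
position: [0.565, 0.234, 0.2029]
tool_rot: [[0.036, 0.999, -0.002], [0.999, -0.036, -0.001], [-0.001, -0.002, -1.0]]
ft_force: [0.4, 1.4, 0.2]
grip_width: 0.0856
gripper_force: 0.0
```

```bash
python3 - <<'E'
from plan import *
from meas import rect
im=get_image("top"); save("t4",im); C=cloud(im)
print("hd",rect(im,C,(265,140,322,156),.138,.152)); print("lid",rect(im,C,(265,90,345,170),.1,.115))
print("tins",rect(im,C,(248,165,290,220),.07,.091),rect(im,C,(290,165,332,220),.07,.091))
plan([])
E
```

```text
hd (array([658.4, -19.6]), array([108.9,  11.8]), 87.8, 208, np.float64(0.1465))
lid (array([712.7, -42.5]), array([194.7, 171.5]), 88.2, 4837, np.float64(0.107))
tins (array([555. ,  43.5]), array([141. ,  98.1]), 1.4, 454, np.float64(0.0849)) (array([533.5, -67.9]), array([95.1, 82.6]), 0.7, 429, np.float64(0.0848))
t 19.5 at [565.1 233.6 203.2] head -2.1 w 85.5 F [-0.4 -0.2 -0.2]
```

View pics/t4.png

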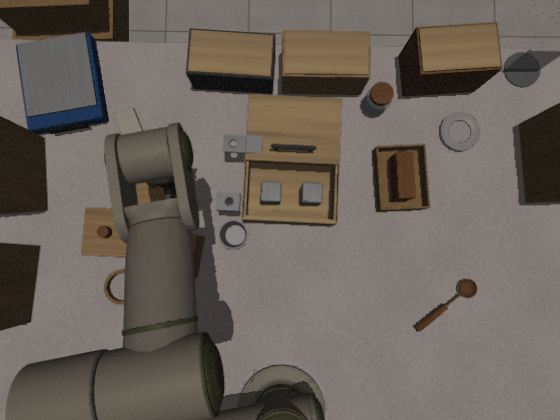

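Tins in the chest at (271,192) and (312,193), block in the tray at (402,178), handle at (293,149). Now the lid.

```bash
python3 -c "
from plan import *
plan([(658,-19,210,-2,.6),(658.5,-19,125,-2,.6)],step=50)"
```

```text
t 19.5 at [565.1 233.6 203.2] head -2.1 w 85.5 F [-0.4 -0.2 -0.2]
6 rows to (658, -19, 210, -2)
  [-42,17,-1,0,0,0,0.6] [-41,17,-1,0,0,0,0.6] [-42,17,-1,0,0,0,0.6] [-41,17,-2,0,0,-0.1,0.6] [-42,17,-1,-0.1,0,0,0.6] [-41.1,16.9,-0.8,0,0,0,0.6]
2 rows to (658.5, -19, 125, -2)
  [0,0,43,0,0,0,0.6] [0.1,0.4,42,0,0,0,0.6]
```

Call:
apply_moves(series=[[-42, 17, -1, 0, 0, 0, 0.6], [-41, 17, -1, 0, 0, 0, 0.6], [-42, 17, -1, 0, 0, 0, 0.6], [-41, 17, -2, 0, 0, 0, 0.6], [-42, 17, -1, 0, 0, 0, 0.6], [-41, 17, -1, 0, 0, 0, 0.6], [0, 0, 0, 0, 0, 0, 0.6], [0, 0, 0, 0, 0, 0, 0.6], [0, 0, 45, 0, 0, 0, 0.6], [0, 0, 30, 0, 0, 0, 0.6], [0, 0, 9, 0, 0, 0, 0.6], [0, 0, 0, 0, 0, 0, 0.6]])

```text
time_s: 21.02
position: [0.6583, -0.0176, 0.1275]
tool_rot: [[0.035, 0.999, 0.0], [0.999, -0.035, -0.0], [-0.0, 0.0, -1.0]]
ft_force: [0.4, 0.5, 1.5]
grip_width: 0.0515
gripper_force: 0.0
```

Call:
apply_moves(series=[[0, 0, 0, 0, 0, 0, 0], [0, 0, 0, 0, 0, 0, 0], [0, 0, 0, 0, 0, 0, 0], [0, 0, 0, 0, 0, 0, 0], [0, 0, 0, 0, 0, 0, 0]], grip_force=40)

```text
time_s: 21.65
position: [0.6586, -0.0181, 0.128]
tool_rot: [[0.036, 0.999, 0.002], [0.999, -0.036, -0.0], [-0.0, 0.002, -1.0]]
ft_force: [-1.5, 0.0, 6.0]
grip_width: 0.0093
gripper_force: 39.1
```

Call:
apply_moves(series=[[0, -10, 0, 0, 0, 0, 0], [0, -20, 0, 0, 0, 0, 0], [0, -20, 0, 0, 0, 0, 0], [0, -20, 0, 0, 0, 0, 0], [0, -20, 0, 0, 0, 0, 0], [0, -20, 0, 0, 0, 0, 0], [0, -15, 0, 0, 0, 0, 0], [0, -7, 0, 0, 0, 0, 0], [0, -3, 0, 0, 0, 0, 0], [0, 0, 0, 0, 0, 0, 0]])

```text
time_s: 22.9
position: [0.5238, -0.0133, 0.128]
tool_rot: [[0.036, 0.999, 0.002], [0.999, -0.036, -0.0], [-0.0, 0.002, -1.0]]
ft_force: [-1.3, 1.4, 8.2]
grip_width: 0.0095
gripper_force: 39.7
```

Call:
apply_moves(series=[[0, -3, 0, 0, 0, 0, 0], [0, -3, 0, 0, 0, 0, 0], [0, -2, 0, 0, 0, 0, 0], [0, 0, 0, 0, 0, 0, 0]])

```text
time_s: 23.4
position: [0.5162, -0.013, 0.128]
tool_rot: [[0.036, 0.999, 0.003], [0.999, -0.036, -0.0], [-0.0, 0.003, -1.0]]
ft_force: [1.2, 1.4, 7.9]
grip_width: 0.0094
gripper_force: 39.6
```

Call:
apply_moves(series=[[0, -2, 0, 0, 0, 0, 0], [0, -1, 0, 0, 0, 0, 0], [0, -1, 0, 0, 0, 0, 0], [0, 0, 0, 0, 0, 0, 0]])

```text
time_s: 23.9
position: [0.5123, -0.0128, 0.128]
tool_rot: [[0.036, 0.999, 0.003], [0.999, -0.036, -0.0], [-0.0, 0.003, -1.0]]
ft_force: [1.9, 1.9, 7.3]
grip_width: 0.0097
gripper_force: 39.6
```

Call:
apply_moves(series=[[0, -1, 0, 0, 0, 0, 0], [0, -1, 0, 0, 0, 0, 0], [0, 0, 0, 0, 0, 0, 0]])

```text
time_s: 24.28
position: [0.5112, -0.0128, 0.128]
tool_rot: [[0.036, 0.999, 0.005], [0.999, -0.036, -0.0], [-0.0, 0.005, -1.0]]
ft_force: [5.9, 2.5, 4.3]
grip_width: 0.0092
gripper_force: 39.4
```

Call:
apply_moves(series=[[0, -1, 0, 0, 0, 0, 0], [0, -1, 0, 0, 0, 0, 0], [0, 0, 0, 0, 0, 0, 0]])

```text
time_s: 24.65
position: [0.5111, -0.0128, 0.128]
tool_rot: [[0.036, 0.999, 0.01], [0.999, -0.036, -0.0], [0.0, 0.01, -1.0]]
ft_force: [15.3, 3.5, -0.9]
grip_width: 0.0095
gripper_force: 39.0
```

Lid is against its stop (x force rises at x = 0.511). Release and go over box1.

Call:
apply_moves(series=[[0, 2, 0, 0, 0, 0, 0], [0, 0, 0, 0, 0, 0, 0.6], [0, 0, 0, 0, 0, 0, 0.6], [0, 0, 0, 0, 0, 0, 0.6], [0, 0, -40, 0, 0, 0, 0.6], [0, 0, -50, 0, 0, 0, 0.8], [0, 0, 0, 0, 0, 0, 0.8], [0, 0, 0, 0, 0, 0, 0.8]])

```text
time_s: 25.65
position: [0.5089, -0.0127, 0.2163]
tool_rot: [[0.036, 0.999, -0.001], [0.999, -0.036, 0.0], [0.0, -0.001, -1.0]]
ft_force: [-0.1, 0.1, -0.0]
grip_width: 0.0682
gripper_force: 0.0
```

```bash
python3 -c "
from plan import *
plan([(568.5,316,215,-2,.8),(568.5,316,140,-2,.8)],step=50)"
```

```text
t 25.6 at [508.9 -12.7 216.3] head -2.0 w 68.2 F [-0.1  0.1 -0. ]
7 rows to (568.5, 316, 215, -2)
  [47,7,0,0,0,0,0.8] [47,7,0,0,0,0,0.8] [48,6,1,0,0,0,0.8] [47,7,0,0,0,0,0.8] [47,7,0,0,0,0,0.8] [47,7,0,-0.1,0,0,0.8] [47.6,6.8,0.3,0,0,0,0.8]
2 rows to (568.5, 316, 140, -2)
  [0,0,37,0,0,0,0.8] [0,0,38,0,0,0,0.8]
```

Call:
apply_moves(series=[[47, 7, 0, 0, 0, 0, 0.8], [47, 7, 0, 0, 0, 0, 0.8], [48, 6, 1, 0, 0, 0, 0.8], [47, 7, 0, 0, 0, 0, 0.8], [47, 7, 0, 0, 0, 0, 0.8], [47, 7, 0, 0, 0, 0, 0.8], [47.5, 7, 0, 0, 0, 0, 0.8], [0, 0, 0, 0, 0, 0, 0.8], [0, 0, 30, 0, 0, 0, 0.8], [0, 0, 30, 0, 0, 0, 0.8], [0, 0, 13, 0, 0, 0, 0.8], [0, 0, 0, 0, 0, 0, 0.8]])

```text
time_s: 27.15
position: [0.5689, 0.3151, 0.1421]
tool_rot: [[0.036, 0.999, -0.002], [0.999, -0.036, -0.001], [-0.001, -0.002, -1.0]]
ft_force: [-0.1, 0.0, -0.1]
grip_width: 0.0683
gripper_force: 0.0
```

Call:
apply_moves(series=[[0, 0, 0, 0, 0, 0, 0], [0, 0, 0, 0, 0, 0, 0], [0, 0, 0, 0, 0, 0, 0], [0, 0, 0, 0, 0, 0, 0], [0, 0, 0, 0, 0, 0, 0]])

```text
time_s: 27.78
position: [0.5695, 0.3159, 0.1441]
tool_rot: [[0.036, 0.999, 0.002], [0.999, -0.036, 0.0], [0.001, 0.002, -1.0]]
ft_force: [-0.9, -0.7, 6.2]
grip_width: 0.0262
gripper_force: 39.5
```

Call:
apply_moves(series=[[0, 0, -20, 0, 0, 0, 0], [0, 0, -30, 0, 0, 0, 0], [0, 0, -30, 0, 0, 0, 0], [0, 0, 0, 0, 0, 0, 0], [-50, 0, 0, 0, 0, 0, 0], [-50, 0, 0, 0, 0, 0, 0], [-50, 0, 0, 0, 0, 0, 0], [-50, 0, 0, 0, 0, 0, 0], [0, 0, 0, 0, 0, 0, 0], [0, 0, 0, 0, 0, 0, 0]])

```text
time_s: 29.02
position: [0.5616, 0.1162, 0.2219]
tool_rot: [[0.036, 0.999, -0.002], [0.999, -0.036, 0.0], [0.0, -0.002, -1.0]]
ft_force: [0.3, -0.6, -1.1]
grip_width: 0.0261
gripper_force: 39.6
```

```bash
python3 - <<'E'
from plan import *
a=get_image("top");b=get_image("scene")
A=a["frame"][110:260,60:260]; B=b["frame"][160:310,340:540]
cv2.imwrite("pics/b1.png",cv2.resize(np.hstack([A,B])[:,:,::-1],(800,300)))
E
```

```text
(no output)
```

View pics/b1.png

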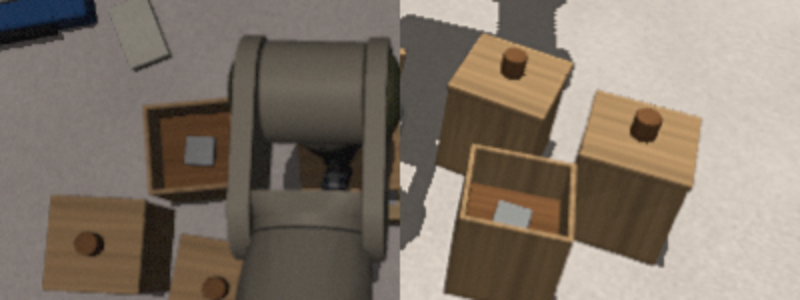

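Box1 (top crop at (200,150)) holds a flat square head, so it is the bolt. Put the lid back.

Call:
apply_moves(series=[[50, 0, 0, 0, 0, 0, 0], [50, 0, 0, 0, 0, 0, 0], [50, 0, 0, 0, 0, 0, 0], [50, 0, 0, 0, 0, 0, 0], [0, 0, 0, 0, 0, 0, 0], [0, 0, 0, 0, 0, 0, 0], [0, 0, 0, 0, 0, 0, 0], [0, 0, 30, 0, 0, 0, 0], [0, 0, 25, 0, 0, 0, 0], [0, 0, 15, 0, 0, 0, 0], [0, 0, 5, 0, 0, 0, 0], [0, 0, 0, 0, 0, 0, 0]])

```text
time_s: 30.62
position: [0.5694, 0.3157, 0.1485]
tool_rot: [[0.036, 0.999, 0.001], [0.999, -0.036, 0.0], [0.0, 0.001, -1.0]]
ft_force: [-0.4, -0.3, -1.2]
grip_width: 0.0266
gripper_force: 39.7
```

Call:
apply_moves(series=[[0, 0, 3, 0, 0, 0, 0], [0, 0, 2, 0, 0, 0, 0], [0, 0, 0, 0, 0, 0, 0], [0, 0, 0, 0, 0, 0, 0]])

```text
time_s: 31.12
position: [0.5693, 0.3159, 0.1441]
tool_rot: [[0.036, 0.999, 0.002], [0.999, -0.036, 0.0], [0.0, 0.002, -1.0]]
ft_force: [-2.4, -1.0, 6.6]
grip_width: 0.0267
gripper_force: 40.1
```

Call:
apply_moves(series=[[0, 0, 0, 0, 0, 0, 0.8], [0, 0, 0, 0, 0, 0, 0.8], [0, 0, 0, 0, 0, 0, 0.8], [0, 0, -30, 0, 0, 0, 0.8], [0, 0, -40, 0, 0, 0, 0.8], [0, 0, 0, 0, 0, 0, 0.8], [0, 0, 0, 0, 0, 0, 0.8]])

```text
time_s: 32.0
position: [0.5688, 0.3157, 0.2121]
tool_rot: [[0.036, 0.999, -0.001], [0.999, -0.036, -0.0], [-0.0, -0.001, -1.0]]
ft_force: [-0.3, 0.2, -1.1]
grip_width: 0.0682
gripper_force: 0.0
```

```bash
python3 -c "
from plan import *
plan([(396,273.5,212,-2,.8)],step=50)"
```

```text
t 32.0 at [568.8 315.7 212.1] head -2.0 w 68.2 F [-0.3  0.2 -1.1]
4 rows to (396, 273.5, 212, -2)
  [-12,-43,0,0,0,0,0.8] [-12,-43,0,0,0,0,0.8] [-12,-42,0,-0.1,0,0,0.8] [-12.3,-43.2,0.2,0,0,0,0.8]
```

Call:
apply_moves(series=[[-12, -43, 0, 0, 0, 0, 0.8], [-12, -43, 0, 0, 0, 0, 0.8], [-12, -42, 0, 0, 0, 0, 0.8], [-12, -43, 0, 0, 0, 0, 0.8], [0, 0, 0, 0, 0, 0, 0.8], [0, 0, 30, 0, 0, 0, 0.8], [0, 0, 25, 0, 0, 0, 0.8], [0, 0, 12, 0, 0, 0, 0.8], [0, 0, 0, 0, 0, 0, 0.8], [0, 0, 0, 0, 0, 0, 0.8]])

```text
time_s: 33.25
position: [0.3971, 0.2741, 0.1465]
tool_rot: [[0.036, 0.999, 0.001], [0.999, -0.036, 0.0], [0.0, 0.001, -1.0]]
ft_force: [-0.5, 0.3, 0.2]
grip_width: 0.0682
gripper_force: 0.0
```

Call:
apply_moves(series=[[0, 0, 0, 0, 0, 0, 0], [0, 0, 0, 0, 0, 0, 0], [0, 0, 0, 0, 0, 0, 0], [0, 0, 0, 0, 0, 0, 0], [0, 0, 0, 0, 0, 0, 0]])

```text
time_s: 33.88
position: [0.3967, 0.274, 0.1465]
tool_rot: [[0.036, 0.999, 0.001], [0.999, -0.036, 0.0], [0.0, 0.001, -1.0]]
ft_force: [-1.7, -0.5, 5.6]
grip_width: 0.0264
gripper_force: 39.2
```

Call:
apply_moves(series=[[0, 0, -20, 0, 0, 0, 0], [0, 0, -30, 0, 0, 0, 0], [0, 0, -30, 0, 0, 0, 0], [0, 0, 0, 0, 0, 0, 0], [-50, 0, 0, 0, 0, 0, 0], [-50, 0, 0, 0, 0, 0, 0], [-50, 0, 0, 0, 0, 0, 0], [-50, 0, 0, 0, 0, 0, 0], [0, 0, 0, 0, 0, 0, 0], [0, 0, 0, 0, 0, 0, 0]])

```text
time_s: 35.12
position: [0.3891, 0.0744, 0.2252]
tool_rot: [[0.036, 0.999, -0.001], [0.999, -0.036, 0.0], [0.0, -0.001, -1.0]]
ft_force: [0.2, -0.7, -0.0]
grip_width: 0.0264
gripper_force: 39.6
```

```bash
python3 - <<'E'
from plan import *
a=get_image("top");b=get_image("scene")
A=a["frame"][140:290,70:270]; B=b["frame"][160:310,340:540]
cv2.imwrite("pics/b3.png",cv2.resize(np.hstack([A,B])[:,:,::-1],(800,300)))
E
```

```text
(no output)
```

View pics/b3.png

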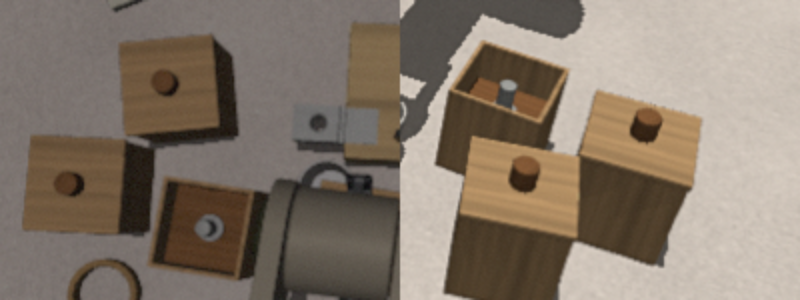

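Box3 holds the pin: round grip above a flange at top-view pixel (174,254). Box1's lid is back on. Measure pin and fork hole and lay this lid down.

```bash
python3 - <<'E'
from plan import *
from meas import rect
a=get_image("top");C=cloud(a)
print("pin",rect(a,C,(155,235,192,272),.105,.125))
w=C[235:272,155:192]; m=(w[...,2]>.105)&(w[...,2]<.125); print(w[m].mean(0), m.sum())
m=(w[...,2]>.072)&(w[...,2]<.082); print("flange",cv2.minEnclosingCircle(np.float32(w[m][:,:2]*1000)))
b=get_image("scene")
for im,n,(u0,v0,u1,v1) in ((a,"top",(214,186,244,214)),(b,"scene",(306,208,342,240))):
    g=cv2.cvtColor(im["frame"],cv2.COLOR_RGB2GRAY)[v0:v1,u0:u1]
    th=(g<0.62*np.percentile(g,70)).astype(np.uint8)
    _,_,st,ce=cv2.connectedComponentsWithStats(th)
    for s,c in zip(st[1:],ce[1:]):
        if 15<s[4]<150: print(n,s.tolist(),np.round(c+[u0,v0],1),np.round(plane(im,[c+[u0,v0]],.122)*1000,1))
C2=cloud(b); print("fork top",rect(a,C,(210,185,243,215),.118,.13),rect(b,C2,(300,200,345,245),.118,.13))
cv2.imwrite("pics/fork.png",cv2.resize(np.hstack([a["frame"][170:230,200:260],b["frame"][195:255,290:350]])[:,:,::-1],(800,400),interpolation=cv2.INTER_NEAREST))
plan([(350,-10,226,-2,0),(350,-10,29,-2,0)],step=45)
E
```

```text
pin (array([397.1, 252.8]), array([86.9, 59.4]), 1.8, 88, np.float64(0.117))
[0.38994089 0.25649018 0.11729488] 88
flange ((395.6225280761719, 280.76708984375), 59.40734100341797)
top [11, 11, 8, 8, 49] [228.6 200.6] [[526.  136.2 122. ]]
top [4, 24, 24, 4, 73] [229.  211.9] [[498.6 134.7 122. ]]
scene [12, 10, 8, 5, 33] [321.6 219.8] [[526.6 134.4 122. ]]
fork top (array([526.4, 137.9]), array([56. , 44.1]), 87.8, 363, np.float64(0.1224)) (array([526.5, 137.7]), array([57.3, 46.9]), 88.3, 350, np.float64(0.1223))
t 35.3 at [389.2  75.  225.7] head -1.9 w 26.5 F [-0.4 -0.9 -1.4]
3 rows to (350, -10, 226, -2)
  [-29,-12,0,0,0,0,0] [-29,-12,0,0,0,0,0] [-28.3,-12.3,-0.3,0,0,0.1,0]
5 rows to (350, -10, 29, -2)
  [0,0,39,0,0,0,0] [0,0,40,0,0,0,0] [0,0,39,0,0,0,0] [0,0,40,0,0,0,0] [0,0.1,39,0,0,0,0]
```

View pics/fork.png

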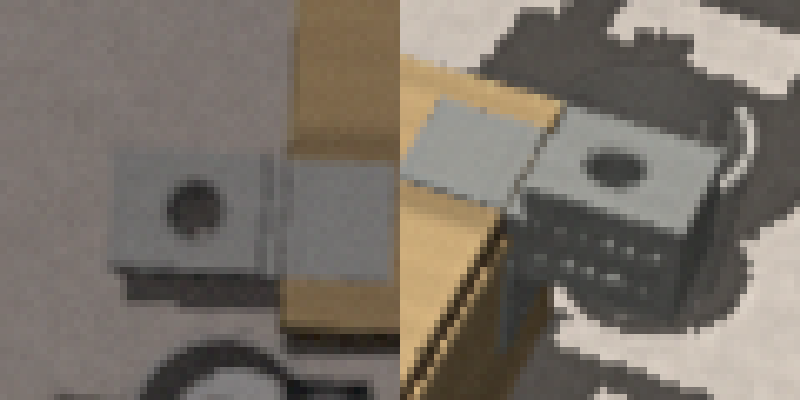

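Call:
apply_moves(series=[[-29, -12, 0, 0, 0, 0, 0], [-29, -12, 0, 0, 0, 0, 0], [-28, -12, 0, 0, 0, 0, 0], [0, 0, 40, 0, 0, 0, 0], [0, 0, 40, 0, 0, 0, 0], [0, 0, 40, 0, 0, 0, 0], [0, 0, 40, 0, 0, 0, 0], [0, 0, 20, 0, 0, 0, 0], [0, 0, 10, 0, 0, 0, 0], [0, 0, 4, 0, 0, 0, 0], [0, 0, 0, 0, 0, 0, 0], [0, 0, 0, 0, 0, 0, 0]])

```text
time_s: 36.83
position: [0.3507, -0.0107, 0.0324]
tool_rot: [[0.036, 0.999, 0.001], [0.999, -0.036, -0.0], [-0.0, 0.001, -1.0]]
ft_force: [0.5, -0.7, -0.6]
grip_width: 0.0258
gripper_force: 39.7
```

Call:
apply_moves(series=[[0, 0, 3, 0, 0, 0, 0], [0, 0, 0, 0, 0, 0, 0], [0, 0, 0, 0, 0, 0, 0]])

```text
time_s: 37.2
position: [0.3503, -0.0106, 0.029]
tool_rot: [[0.036, 0.999, 0.0], [0.999, -0.036, -0.0], [-0.0, 0.0, -1.0]]
ft_force: [0.1, 0.1, -1.1]
grip_width: 0.0262
gripper_force: 39.7
```

Call:
apply_moves(series=[[0, 0, 1.5, 0, 0, 0, 0], [0, 0, 0, 0, 0, 0, 0], [0, 0, 0, 0, 0, 0, 0.6], [0, 0, 0, 0, 0, 0, 0.6], [0, 0, 0, 0, 0, 0, 0.6], [0, 0, -30, 0, 0, 0, 0.6], [0, 0, -50, 0, 0, 0, 0.6], [0, 0, -50, 0, 0, 0, 0.6], [0, 0, -50, 0, 0, 0, 0.6], [0, 0, 0, 0, 0, 0, 0.6], [0, 0, 0, 0, 0, 0, 0.6]])

```text
time_s: 38.58
position: [0.3499, -0.0104, 0.2068]
tool_rot: [[0.036, 0.999, -0.001], [0.999, -0.036, 0.0], [0.0, -0.001, -1.0]]
ft_force: [-0.1, -0.5, 0.3]
grip_width: 0.051
gripper_force: 0.0
```

```bash
python3 - <<'E'
from plan import *
for n in ("top","scene"):
    a=get_image(n);C=cloud(a)
    d=np.hypot(C[...,0]-.396,C[...,1]-.2734)
    m=(C[...,2]>.112)&(C[...,2]<.12)&(d<.03); print(n,"gripTop",m.sum(),cv2.minEnclosingCircle(np.float32(C[m][:,:2]*1000)),C[m].mean(0))
    m=(C[...,2]>.122)&(C[...,2]<.127)&(d<.085); print("rim",cv2.minAreaRect(np.float32(C[m][:,:2]*1000)))
    m=(C[...,2]>.155)&(C[...,2]<.165)&(np.hypot(C[...,0]-.5686,C[...,1]-.3157)<.03); print("knob1",C[m].mean(0))
    m=(C[...,2]>.129)&(C[...,2]<.139)&(np.hypot(C[...,0]-.5686,C[...,1]-.3157)<.085); print("lid1 z",np.percentile(C[m][:,2],[5,50,95]))
plan([(396,273.5,210,-2,.5),(396,273.5,84,-2,.5)])
E
```

```text
top gripTop 51 ((397.4999694824219, 273.8896179199219), 9.803635597229004) [0.3973177  0.27384005 0.11657645]
rim ((396.1711120605469, 273.3671569824219), (112.90764617919922, 112.6041259765625), 81.32051849365234)
knob1 [0.56782891 0.31552051 0.1615329 ]
lid1 z [0.13091382 0.13422814 0.13738427]
scene gripTop 42 ((395.1542663574219, 271.00750732421875), 10.872954368591309) [0.39796918 0.27174597 0.11602361]
rim ((395.5000305175781, 270.9930114746094), (110.17049407958984, 115.08343505859375), 82.00724792480469)
knob1 [0.57064425 0.31426793 0.16127988]
lid1 z [0.13221645 0.13457173 0.13663318]
t 38.7 at [349.8 -10.4 206.3] head -2.0 w 51.0 F [ 0.2  0.2 -0.8]
6 rows to (396, 273.5, 210, -2)
  [48,6,-1,0,0,0,0.5] [47,6,0,0,0,0,0.5] [48,6,-1,-0.1,0,0,0.5] [47,6,0,0,0,0,0.5] [48,6,-1,0,0,0,0.5] [47.4,6.1,-0.5,0,-0.1,0,0.5]
3 rows to (396, 273.5, 84, -2)
  [0,0,42,0,0,0,0.5] [0,0,42,0,0,0,0.5] [0.1,0.1,42,0,0,0,0.5]
```

Call:
apply_moves(series=[[48, 6, -1, 0, 0, 0, 0.5], [47, 6, 0, 0, 0, 0, 0.5], [48, 6, -1, 0, 0, 0, 0.5], [47, 6, 0, 0, 0, 0, 0.5], [48, 6, -1, 0, 0, 0, 0.5], [47, 7, -1, 0, 0, 0, 0.5], [0, 0, 0, 0, 0, 0, 0.5], [0, 0, 0, 0, 0, 0, 0.5]])

```text
time_s: 39.67
position: [0.397, 0.2725, 0.2103]
tool_rot: [[0.035, 0.999, -0.002], [0.999, -0.035, -0.001], [-0.001, -0.002, -1.0]]
ft_force: [-0.1, -0.8, -1.8]
grip_width: 0.0426
gripper_force: 0.0
```

Call:
apply_moves(series=[[0, 0, 40, 0, 0, 0, 0.5], [0, 0, 40, 0, 0, 0, 0.5], [0, 0, 30, 0, 0, 0, 0.5], [0, 0, 14, 0, 0, 0, 0.5], [0, 0, 0, 0, 0, 0, 0.5], [0, 0, 0, 0, 0, 0, 0], [0, 0, 0, 0, 0, 0, 0], [0, 0, 0, 0, 0, 0, 0], [0, 0, 0, 0, 0, 0, 0], [0, 0, 0, 0, 0, 0, 0], [0, 0, 0, 0, 0, 0, 0]], grip_force=60)

```text
time_s: 41.05
position: [0.3978, 0.2727, 0.0883]
tool_rot: [[0.035, 0.999, 0.002], [0.999, -0.035, -0.0], [-0.0, 0.002, -1.0]]
ft_force: [-1.5, -3.1, 6.5]
grip_width: 0.0181
gripper_force: 58.5
```

Call:
apply_moves(series=[[0, 0, -20, 0, 0, 0, 0], [0, 0, -40, 0, 0, 0, 0], [0, 0, -40, 0, 0, 0, 0], [0, 0, -36, 0, 0, 0, 0], [0, 0, 0, 0, 0, 0, 0], [0, 0, 0, 0, 0, 0, 0], [0, 0, 0, 0, 0, 0, 0]])

```text
time_s: 41.92
position: [0.397, 0.2727, 0.2222]
tool_rot: [[0.036, 0.999, -0.002], [0.999, -0.036, -0.001], [-0.001, -0.002, -1.0]]
ft_force: [0.2, 1.3, -1.0]
grip_width: 0.018
gripper_force: 58.7
```

```bash
python3 - <<'E'
from plan import *
plan([(526.3,135.2,224,-2,0)],step=40)
E
```

```text
t 41.9 at [397.  272.7 222.2] head -2.0 w 18.0 F [ 0.2  1.3 -1. ]
5 rows to (526.3, 135.2, 224, -2)
  [-27,27,0,0,0,0,0] [-26,27,-1,-0.1,0,0,0] [-27,26,0,0,0,0,0] [-26,27,0,0,0,0,0] [-26.8,27.1,-0.8,0,0.1,0,0]
```

Call:
apply_moves(series=[[-27, 27, 0, 0, 0, 0, 0], [-26, 27, 0, 0, 0, 0, 0], [-27, 26, 0, 0, 0, 0, 0], [-26, 27, 0, 0, 0, 0, 0], [-27, 27, 0, 0, 0, 0, 0], [0, 0, 0, 0, 0, 0, 0], [0, 0, 0, 0, 0, 0, 0], [0, 0, 10, 0, 0, 0, 0], [0, 0, 4, 0, 0, 0, 0], [0, 0, 0, 0, 0, 0, 0], [0, 0, 0, 0, 0, 0, 0]])

```text
time_s: 43.3
position: [0.5266, 0.1354, 0.2096]
tool_rot: [[0.035, 0.999, 0.0], [0.999, -0.035, -0.0], [0.0, 0.0, -1.0]]
ft_force: [0.3, -0.1, -1.3]
grip_width: 0.0182
gripper_force: 58.9
```

```bash
python3 - <<'E'
from plan import *
b=get_image("scene");a=get_image("top")
cv2.imwrite("pics/ins.png",cv2.resize(np.hstack([a["frame"][160:240,190:270],b["frame"][165:245,280:360]])[:,:,::-1],(800,400),interpolation=cv2.INTER_NEAREST)); plan([])
E
```

```text
t 43.4 at [526.7 135.3 209.6] head -2.0 w 18.4 F [ 0.7  1.1 -1.9]
```

View pics/ins.png

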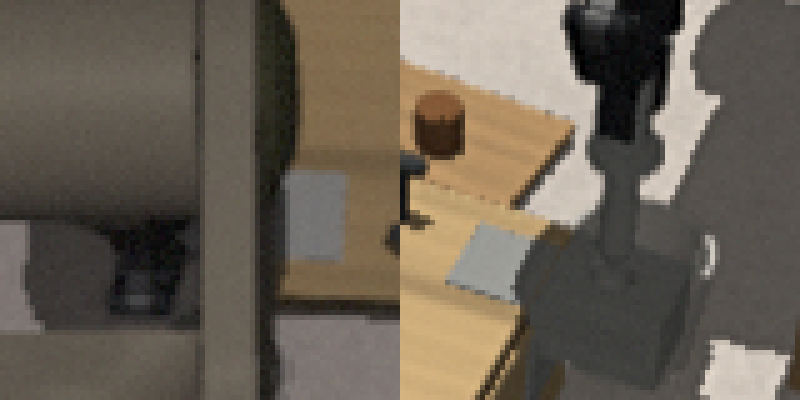

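The pin hangs upright with its tip just above the fork hole (scene crop around (618,265)). Lower gently.

Call:
apply_moves(series=[[0, 0, 5, 0, 0, 0, 0], [0, 0, 5, 0, 0, 0, 0], [0, 0, 4, 0, 0, 0, 0], [0, 0, 0, 0, 0, 0, 0]])

```text
time_s: 43.9
position: [0.5265, 0.1352, 0.195]
tool_rot: [[0.036, 0.999, -0.001], [0.999, -0.036, -0.0], [-0.0, -0.001, -1.0]]
ft_force: [-0.0, -0.3, -1.2]
grip_width: 0.018
gripper_force: 58.9
```

Call:
apply_moves(series=[[0, 0, 3, 0, 0, 0, 0], [0, 0, 3, 0, 0, 0, 0], [0, 0, 0, 0, 0, 0, 0]])

```text
time_s: 44.28
position: [0.5265, 0.1352, 0.1892]
tool_rot: [[0.036, 0.999, -0.001], [0.999, -0.036, -0.0], [-0.0, -0.001, -1.0]]
ft_force: [0.1, -0.3, -1.0]
grip_width: 0.0182
gripper_force: 58.9
```

Call:
apply_moves(series=[[0, 0, 4, 0, 0, 0, 0], [0, 0, 4, 0, 0, 0, 0], [0, 0, 4, 0, 0, 0, 0], [0, 0, 0, 0, 0, 0, 0]])

```text
time_s: 44.78
position: [0.5265, 0.1352, 0.177]
tool_rot: [[0.036, 0.999, -0.001], [0.999, -0.036, -0.0], [-0.0, -0.001, -1.0]]
ft_force: [-0.5, 0.1, -1.3]
grip_width: 0.018
gripper_force: 58.9
```

Call:
apply_moves(series=[[0, 0, 4, 0, 0, 0, 0], [0, 0, 4, 0, 0, 0, 0], [0, 0, 0, 0, 0, 0, 0]])

```text
time_s: 45.15
position: [0.5265, 0.1352, 0.169]
tool_rot: [[0.036, 0.999, -0.001], [0.999, -0.036, -0.0], [-0.0, -0.001, -1.0]]
ft_force: [-0.0, -0.4, -1.4]
grip_width: 0.018
gripper_force: 58.9
```

Call:
apply_moves(series=[[0, 0, 4, 0, 0, 0, 0], [0, 0, 4, 0, 0, 0, 0], [0, 0, 0, 0, 0, 0, 0]])

```text
time_s: 45.52
position: [0.5265, 0.1352, 0.161]
tool_rot: [[0.036, 0.999, -0.001], [0.999, -0.036, -0.0], [-0.0, -0.001, -1.0]]
ft_force: [-0.3, 0.1, -0.6]
grip_width: 0.0181
gripper_force: 58.9
```

Through the lug and into the lower plate with no contact. Final target is about TCP z 0.140.

Call:
apply_moves(series=[[0, 0, 4, 0, 0, 0, 0], [0, 0, 4, 0, 0, 0, 0], [0, 0, 4, 0, 0, 0, 0], [0, 0, 4, 0, 0, 0, 0], [0, 0, 0, 0, 0, 0, 0]])

```text
time_s: 46.15
position: [0.5265, 0.1352, 0.1451]
tool_rot: [[0.036, 0.999, -0.001], [0.999, -0.036, -0.0], [-0.0, -0.001, -1.0]]
ft_force: [-0.3, 0.2, -0.7]
grip_width: 0.0183
gripper_force: 58.9
```

Call:
apply_moves(series=[[0, 0, 2, 0, 0, 0, 0], [0, 0, 2, 0, 0, 0, 0], [0, 0, 0, 0, 0, 0, 0]])

```text
time_s: 46.52
position: [0.5266, 0.1352, 0.1413]
tool_rot: [[0.036, 0.999, -0.0], [0.999, -0.036, -0.0], [-0.0, -0.0, -1.0]]
ft_force: [-0.1, -0.3, -1.1]
grip_width: 0.018
gripper_force: 58.9
```

Call:
apply_moves(series=[[0, 0, 1, 0, 0, 0, 0], [0, 0, 1, 0, 0, 0, 0], [0, 0, 0, 0, 0, 0, 0]])

```text
time_s: 46.9
position: [0.5267, 0.1352, 0.1403]
tool_rot: [[0.036, 0.999, 0.001], [0.999, -0.036, -0.0], [-0.0, 0.001, -1.0]]
ft_force: [-2.4, -0.5, 5.3]
grip_width: 0.0182
gripper_force: 59.8
```

Flange is on the fork (z 0.140, 5 N). Release and fetch the lid.

Call:
apply_moves(series=[[0, 0, 1, 0, 0, 0, 0], [0, 0, 0, 0, 0, 0, 0.6], [0, 0, 0, 0, 0, 0, 0.6], [0, 0, 0, 0, 0, 0, 0.6], [0, 0, -30, 0, 0, 0, 0.6], [0, 0, -50, 0, 0, 0, 0.6], [0, 0, 0, 0, 0, 0, 0.6], [0, 0, 0, 0, 0, 0, 0.6]])

```text
time_s: 47.9
position: [0.5263, 0.1352, 0.2177]
tool_rot: [[0.036, 0.999, -0.001], [0.999, -0.036, -0.0], [-0.0, -0.001, -1.0]]
ft_force: [0.2, -0.8, -0.0]
grip_width: 0.0509
gripper_force: 0.0
```

```bash
python3 -c "
from plan import *
plan([(350,-10.5,210,-2,.6),(350,-10.5,30,-2,.6)])"
```

```text
t 47.9 at [526.3 135.2 217.7] head -2.0 w 50.9 F [ 0.2 -0.8 -0. ]
5 rows to (350, -10.5, 210, -2)
  [-30,-34,2,0,0,0,0.6] [-31,-34,1,0,0,0,0.6] [-30,-35,2,0,0,0,0.6] [-31,-34,1,0,0,0,0.6] [-29.9,-34,1.9,-0.1,0,0,0.6]
4 rows to (350, -10.5, 30, -2)
  [0,0,45,0,0,0,0.6] [0,0,45,0,0,0,0.6] [0,0,45,0,0,0,0.6] [0,-0.1,45,0,0,0,0.6]
```

Call:
apply_moves(series=[[-30, -34, 2, 0, 0, 0, 0.6], [-31, -34, 1, 0, 0, 0, 0.6], [-30, -35, 2, 0, 0, 0, 0.6], [-31, -34, 1, 0, 0, 0, 0.6], [-30, -34, 2, 0, 0, 0, 0.6], [0, 0, 45, 0, 0, 0, 0.6], [0, 0, 45, 0, 0, 0, 0.6], [0, 0, 45, 0, 0, 0, 0.6], [0, 0, 35, 0, 0, 0, 0.6], [0, 0, 10, 0, 0, 0, 0.6], [0, 0, 0, 0, 0, 0, 0.6], [0, 0, 0, 0, 0, 0, 0.6]])

```text
time_s: 49.4
position: [0.3508, -0.0107, 0.0312]
tool_rot: [[0.036, 0.999, 0.002], [0.999, -0.036, -0.001], [-0.001, 0.002, -1.0]]
ft_force: [0.5, -0.5, -0.6]
grip_width: 0.0515
gripper_force: 0.0
```

Call:
apply_moves(series=[[0, 0, 0, 0, 0, 0, 0], [0, 0, 0, 0, 0, 0, 0], [0, 0, 0, 0, 0, 0, 0], [0, 0, 0, 0, 0, 0, 0], [0, 0, 0, 0, 0, 0, 0], [0, 0, -40, 0, 0, 0, 0], [0, 0, -50, 0, 0, 0, 0], [0, 0, -50, 0, 0, 0, 0], [0, 0, -55, 0, 0, 0, 0], [0, 0, 0, 0, 0, 0, 0], [0, 0, 0, 0, 0, 0, 0]], grip_force=40)

```text
time_s: 50.78
position: [0.3497, -0.0104, 0.2248]
tool_rot: [[0.036, 0.999, -0.001], [0.999, -0.036, 0.0], [0.0, -0.001, -1.0]]
ft_force: [-0.3, 0.4, -1.7]
grip_width: 0.026
gripper_force: 40.4
```

```bash
python3 -c "
from plan import *
plan([(396.8,274,226,-2,0),(396.8,274,149,-2,0)])"
```

```text
t 50.8 at [349.7 -10.4 224.8] head -2.0 w 26.0 F [-0.3  0.4 -1.7]
6 rows to (396.8, 274, 226, -2)
  [48,6,0,0,0,0,0] [47,6,0,0,0,0,0] [48,6,-1,0,0,0,0] [48,7,0,0,0,0,0] [47,6,0,0,0,0,0] [47.9,5.9,-0.1,0,0,0,0]
2 rows to (396.8, 274, 149, -2)
  [0,0,38,0,0,0,0] [-0.1,0.1,39,0,0,0,0]
```

Call:
apply_moves(series=[[48, 6, 0, 0, 0, 0, 0], [47, 6, 0, 0, 0, 0, 0], [48, 6, -1, 0, 0, 0, 0], [48, 7, 0, 0, 0, 0, 0], [47, 6, 0, 0, 0, 0, 0], [48, 6, 0, 0, 0, 0, 0], [0, 0, 0, 0, 0, 0, 0], [0, 0, 0, 0, 0, 0, 0], [0, 0, 30, 0, 0, 0, 0], [0, 0, 25, 0, 0, 0, 0], [0, 0, 10, 0, 0, 0, 0], [0, 0, 0, 0, 0, 0, 0]])

```text
time_s: 52.28
position: [0.3975, 0.2733, 0.1613]
tool_rot: [[0.037, 0.999, -0.001], [0.999, -0.037, -0.0], [-0.0, -0.001, -1.0]]
ft_force: [0.3, -0.5, -2.2]
grip_width: 0.0259
gripper_force: 40.3
```

Call:
apply_moves(series=[[0, 0, 4, 0, 0, 0, 0], [0, 0, 4, 0, 0, 0, 0], [0, 0, 2, 0, 0, 0, 0], [0, 0, 0, 0, 0, 0, 0]])

```text
time_s: 52.78
position: [0.3975, 0.2739, 0.1514]
tool_rot: [[0.036, 0.999, -0.0], [0.999, -0.036, -0.0], [-0.0, -0.0, -1.0]]
ft_force: [-0.5, 0.4, -1.0]
grip_width: 0.0255
gripper_force: 40.3
```

Call:
apply_moves(series=[[0, 0, 2, 0, 0, 0, 0], [0, 0, 1, 0, 0, 0, 0], [0, 0, 0, 0, 0, 0, 0], [0, 0, 0, 0, 0, 0, 0]])

```text
time_s: 53.28
position: [0.3977, 0.274, 0.1503]
tool_rot: [[0.035, 0.999, 0.002], [0.999, -0.035, 0.001], [0.001, 0.002, -1.0]]
ft_force: [-5.5, -2.6, 16.9]
grip_width: 0.0259
gripper_force: 42.0
```

Call:
apply_moves(series=[[0, 0, -1, 0, 0, 0, 0], [0, 0, 0, 0, 0, 0, 0.8], [0, 0, 0, 0, 0, 0, 0.8], [0, 0, 0, 0, 0, 0, 0.8], [0, 0, -30, 0, 0, 0, 0.8], [0, 0, -50, 0, 0, 0, 0.8], [0, 0, 0, 0, 0, 0, 0.8], [-60, -20, 0, 0, 0, 0, 0.8], [-60, -20, 0, 0, 0, 0, 0.8], [-60, -20, 0, 0, 0, 0, 0.8], [-60, 0, 0, 0, 0, 0, 0.8], [-60, 0, 0, 0, 0, 0, 0.8]])

```text
time_s: 54.78
position: [0.3268, -0.0232, 0.229]
tool_rot: [[0.035, 0.999, 0.0], [0.999, -0.035, 0.0], [0.0, -0.0, -1.0]]
ft_force: [2.4, -0.2, 0.2]
grip_width: 0.0685
gripper_force: 0.0
```

Call:
apply_moves(series=[[-60, 0, 0, 0, 0, 0, 0.8], [-60, 0, 0, 0, 0, 0, 0.8], [0, 0, 0, 0, 0, 0, 0.8], [0, 0, 0, 0, 0, 0, 0.8]])

```text
time_s: 55.28
position: [0.323, -0.141, 0.2288]
tool_rot: [[0.036, 0.999, -0.001], [0.999, -0.036, 0.001], [0.001, -0.001, -1.0]]
ft_force: [0.1, 0.8, 0.3]
grip_width: 0.0683
gripper_force: 0.0
```

```bash
python3 - <<'E'
from plan import *
b=get_image("scene");a=get_image("top")
A=a["frame"][80:305,60:460]
cv2.imwrite("pics/end.png",np.vstack([cv2.resize(b["frame"][140:300,100:500],(800,320)),cv2.resize(A,(498,280))[:, :498] if 0 else np.pad(cv2.resize(A,(498,280)),((0,0),(0,302),(0,0)))])[:,:,::-1])
C=cloud(a)
for n,x,y in (("l1",.5686,.3157),("l2",.4465,.4229),("l3",.397,.2735)):
    P=C.reshape(-1,3); d=np.hypot(P[:,0]-x,P[:,1]-y); m=(d<.07)&(P[:,2]>.129)&(P[:,2]<.14); Q=P[m]
    k=(d<.03)&(P[:,2]>.155); co=np.linalg.lstsq(np.c_[Q[:,:2]-[x,y],np.ones(len(Q))],Q[:,2],rcond=None)[0]
    print(n,"slope",np.round(co,4),"knob",P[k].mean(0).round(4),"rect",cv2.minAreaRect(np.float32(Q[:,:2]*1000)))
m=(np.hypot(P[:,0]-.5265,P[:,1]-.135)<.03); 
print("pin top",np.percentile(P[m][:,2],97)); m=(np.hypot(P[:,0]-.448,P[:,1]-.1286)<.05)&(P[:,2]>.06)&(P[:,2]<.08); print("cup",cv2.minAreaRect(np.float32(P[m][:,:2]*1000)))
plan([])
E
```

```text
l1 slope [-0.0025  0.0018  0.1343] knob [0.568  0.3158 0.1616] rect ((568.7536010742188, 316.5757141113281), (114.83355712890625, 114.37510681152344), 5.999644756317139)
l2 slope [ 0.0009 -0.001   0.1344] knob [0.4462 0.4222 0.162 ] rect ((446.3636779785156, 423.2006530761719), (114.29937744140625, 116.03187561035156), 87.70233917236328)
l3 slope [ 0.0035 -0.0034  0.1344] knob [0.3965 0.2733 0.1624] rect ((396.070556640625, 273.67010498046875), (116.79304504394531, 116.03047180175781), 81.25556182861328)
pin top 0.16957095007387207
cup ((448.1629333496094, 128.91595458984375), (73.47509765625, 71.60906982421875), 0.7158303260803223)
t 55.4 at [ 323.3 -140.3  229.1] head -1.9 w 68.3 F [-0.1  1.  -0.4]
```

View pics/end.png

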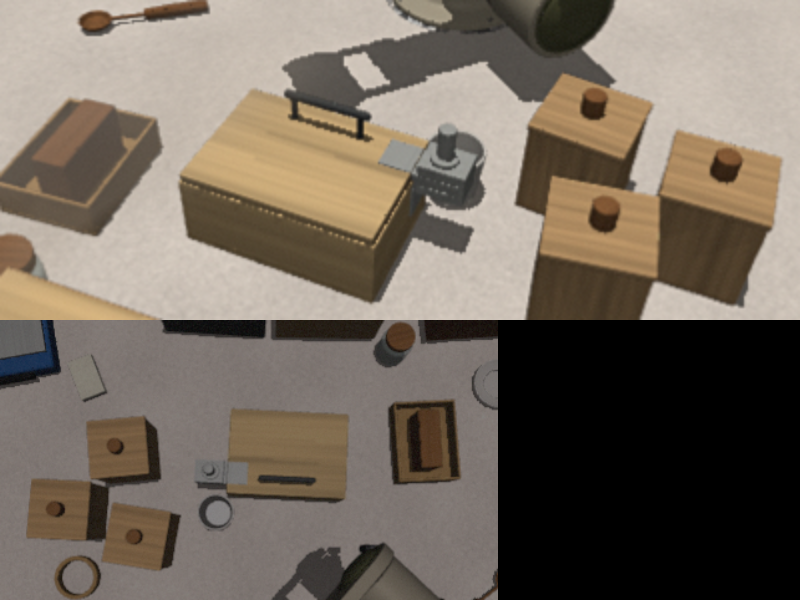

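The lids are level and on all three boxes. The chest is shut with the pin seated (crop (446,150)), the block is in the tray, and the cup is unmoved.

```bash
python3 -c "
from rig import env
print(env.close_job())"
```

```text
the job is handed in; nothing more can be done
None
```

The order is packed and handed in at about 55 s: block in the tray, both tins in the shut chest, pin (from box3) seated on the fork, all three box lids on and the cup not moved; I opened only box1 and box3, and the hand-in returned no verdict.

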